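# Swing a skate frame into line on its wheel-fitting jig

### The arm

A 6-joint arm with a two-finger parallel gripper is mounted at the origin on the work surface. World frame = base frame: x ahead of the robot, y to its left, z up, the work surface at z = 0. Lengths are in m, angles in degrees, forces in N, time in s.
With the tool pointing down it reaches from about 0.4 to 0.825 m from the base axis. Payload 7 kg.
Tool frame: the origin (TCP) lies between the finger pads; the fingertips stand 14 mm ahead of it and the grasp point (between the pads) lies 5 mm behind it; z points along the fingers, y is the line along which they close (so a half turn about z gives the same grasp; the last joint's range is limited). The gripper opens to 88 mm and grips with 3 to 60 N. Pads are 19 mm wide; open, the fingers measure 130 mm over their backs; the gripper's body (78 mm by 193 mm) begins 47 mm behind the grasp point.
Start: joints at [86.637, 20.546, 0.682, 0, -70.136, -16.507], TCP at [0.229, 0.635, 0.241] pointing down, gripper open.
Joint ranges: [-176.03, 176.03], [-82.01, 121.73], [-58.28, 71.71], [-173.87, 95.51], [-174.79, -0.11], [-173.66, 173.66]. Speed limits (degrees/s): [136.94, 136.94, 172.46, 180, 180, 180].

### API

Orientations are given as [roll, pitch, yaw] about the fixed x, y, z axes, in that order (R = Rz(yaw) Ry(pitch) Rx(roll)).
In Python, from plant import status, cams, job gives the robot as it stands. The module is installed in compiled form; this text tells all that it offers.
- The arm moves only by the tool step_arm, never from a script. Its arguments are lists of equal length, an entry for each row: "xyz": the shift along the tool's x, y, z each as a share of 20 cm, from -1 to 1, a list of three; "yaw": the turn about the tool's z as a share of 360 degrees, from -1 to 1; "claw": the closure, from -1 (fully open) to 1 (shut). A call has 1 to 20 rows; each row is the pose to reach, as a shift and turn from the pose commanded when the call began, along the tool's axes at that moment, turning the shorter way round; what a row does not reach only later rows make up. A row lasts 1/12 s, in which the tool goes at most 41.7 mm and 7.16 degrees, less where a joint would pass 70% of its speed; a pose out of reach is approached as far as the arm can. A call with a number of a shift or a turn outside -1 to 1 is refused whole. A call with a gripper value outside its range is refused whole. The fingers move at their own pace and stop on an object; "grip_force" is the grip in N (left out, the last holds). Time passes only in rows, so rows that repeat a pose let the fingers close. It gives the time, the measured TCP pose, the force, the opening and the grip force at its end, in the units of the state.
- status.get_state(): the state, without advancing time (a new reading comes with each control period).
- cams.capture(name): name is "scene" or "top"; returns (picture, depth): 420x560x3 uint8, blue, green, red; 420x560 float32, m along the optical axis (not along the pixel's ray), 0 where there is no reading.
- cams.calibration(name): a dict with "mtx" (3x3 intrinsics, pixels), "camera_from_world" (4x4, takes a point from world to camera coordinates). Camera axes: x right, y down, z forward; pixel columns grow to the right and rows downward; lengths in m; the calibration is good to about 2 mm. A picture is of the moment at which its call begins. calibration takes no time and is no camera call.
- job.close_job(): hands the job in; it is judged then, once.
The state is a dict: "time_s": time; "joints": joint angles; "qd": joint speeds; "joint_torque": joint torques, N m; "tcp_pos": TCP position; "eef_rot": TCP orientation; "contact_force": force on the tool from outside, world axes, zero at the start; "moment": the same for the moment, N m; "gripper_width": finger opening in m; "gripper_force": force on a finger pad.
Only numpy, scipy, OpenCV 4.12 (cv2) and the standard library are available. Lean on these libraries where they do the work, as an engineer would, in place of code of your own. Each camera call takes 0.05 s, during which the arm holds its last target. There are 200 camera calls.

### The job

Slide the aluminium skate frame flat along the jig board until the slot in its toe is seated on the steel post; then, keeping the slot on the post, swing the heel past the sprung roller until the frame's side bears on the rubber tip of the stop screw. Press it against the stop with about 12 N for a good second, then let go, so that it stays in line, held between post, roller and stop. Do not lift the frame or ram it into the post or the stop, and leave the wheels, jar and bowl where they are.

Things in the scene. Friction and masses are not known exactly. Their poses are not given: they have to be found in the camera images.
- jig: Fixed waxed plywood jig board, top 12 mm above the worktop. Origin on the worktop under the middle of the frame's home place; y = home line (thin blue line), the post stands on it at y = +107 mm; +x = towards the stop, away from the robot. The board spans x -170 to +65, y -190 to +150 mm. When home, the frame's origin (but 12 mm up) and axes agree with the jig's.
- post_mid (a point): Middle of the upright steel post (12 mm diameter, 50 mm tall above the board) about which the frame pivots; this point is 20 mm above the board. Axes as the jig.
- frame_mid (a point): Centre of the loose aluminium skate frame: a channel, open side up, 230 long (own y) x 30 wide (x) x 40 mm tall, 0.2 to 0.4 kg, flat upright sides. Slotted toe at +y, flat heel at -y, 115 mm from the centre. It starts on the board on the jig's -x side, heel swung 23 to 34 degrees out towards the robot, slot some 15 to 60 mm short of the post. Sliding friction 0.4 to 1.5 N.
- frame_slot (a point): Point in the frame's toe slot where the post's axis lies when seated: 107 mm along +y from the centre, 20 mm above the board. The slot is 14 mm wide, full height, open to +y; its flat bottom lies 6 mm behind this point; its mouth flares to about 25 mm at the toe's end, 8 mm ahead of this point.
- stop_mid (a point): Nominal place of the rubber tip (12 mm across) of the stop screw, 20 mm above the board, at jig x +15, y -95 mm; it faces -x and stops the frame's +x side near the heel. Rigid. The screw is set anew each time: the tip really stands up to 3 mm before or behind this point along x, which is not reported. Its red bracket (16 x 22 x 32 mm) stands 11 to 27 mm behind. Axes as the jig.
- stop: The same stop (red bracket with screw); origin on the board 20 mm below stop_mid.
- post: The same post; origin at its foot on the board.
- catch_mid (a point): Rest centre of the sprung black roller (26 mm across, top 29 mm above the board), at jig x -23.5, y -119, 16 mm above the board. It stands 9 mm into the heel's path, gives way to -y (2 to 3.5 N). The heel meets it about 13 degrees from home (a bump of some 7 N at the heel); it rolls on the heel's end and in the last few mm springs in behind the rear corner and holds the frame on the stop (1 to 5 N).
- frame: The same skate frame; origin at the centre of its underside, axes as frame_mid.
- wheel_a: Loose purple wheel lying flat beside the jig, 54 mm diameter, 32 mm tall; origin at the centre of its underside. Leave alone.
- wheel_b: Second purple wheel, the same.
- jar: Loose glass jar of spacers, 62 mm diameter, 82 mm tall, metal cap; origin at the centre of its underside. Leave alone.
- bowl: Loose steel magnetic bowl with bolts, 108 mm diameter, 32 mm tall; origin at the centre of its underside. Leave alone.

How it is judged:
By the outcome, as a careful person would: the job done as asked, in the order asked, and still so for the second after the job is handed in, with the robot touching nothing.
It also fails if it takes over 72 s, if anything falls off the work surface, if the arm or the gripper's body presses on something with over 40 N, if the wrist force passes 120 N, or if a joint passes its speed limit or range.

## Working session

There is one attempt and no reset: what is moved stays moved. The work goes in short steps, Python scripts to look and compute and a tool call to move; the robot and the scene stay as the last step left them, time stands still between calls to the robot, and variables do not carry over. Pictures are saved under pics/ and viewed, at most 10 in all, crops included, and the job is handed in when it is done.

Besides the shell and the picture viewer there is one more tool, called after "Request:" as name(argument=value, ...) on one line, values as JSON. step_arm: Moves the arm, as the interface text tells. Shift numbers are shares of 20 cm and turn numbers shares of 360 degrees, none past 1 either way. Its arguments: {"type":"object","properties":{"xyz":{"type":"array"},"yaw":{"type":"array"},"claw":{"type":"array"},"grip_force":{"type":"number"}},"required":["xyz","yaw","claw"]}

```bash
mkdir -p pics
python3 - <<'E'
from plant import status,cams
import cv2,numpy as np
s=status.get_state();print(s)
for n in("scene","top"):
    p,d=cams.capture(n);cv2.imwrite(f"pics/{n}0.png",p);np.save(f"pics/{n}0d.npy",d);np.save(f"pics/{n}0.npy",p)
    c=cams.calibration(n);print(np.round(c["mtx"],2).tolist(),np.round(c["camera_from_world"],4).tolist())
E
```

```text
{'time_s': 0.0, 'joints': array([ 8.66370802e+01,  2.05903120e+01,  6.34439584e-01, -1.92361903e-02,
       -7.01348794e+01, -1.65073005e+01]), 'qd': array([-0.02510269, -0.029772  , -0.03729784,  0.00990838,  0.03611785,
        0.08308559]), 'joint_torque': array([ 4.28449739e-04, -5.82712626e+01,  2.93059981e+01,  6.99729100e+00,
        7.09085565e-03, -1.57884360e-04]), 'tcp_pos': array([0.2292928 , 0.63437963, 0.23964317]), 'eef_rot': array([ 1.79907850e+02, -8.45034424e-03, -1.98767644e+01]), 'contact_force': array([-0.061377  ,  0.36873268, -0.28944465]), 'moment': array([ 0.00222321, -0.01413764, -0.00932549]), 'gripper_force': 0.0, 'gripper_width': 0.0876635515057317}
[[389.82, 0.0, 278.91], [0.0, 389.82, 212.8], [0.0, 0.0, 1.0]] [[0.0099, 0.9998, 0.0176, -0.0949], [0.7668, 0.0037, -0.6418, -0.4396], [-0.6418, 0.0199, -0.7666, 1.0868], [0.0, 0.0, 0.0, 1.0]]
[[451.18, 0.0, 283.49], [0.0, 451.18, 215.67], [0.0, 0.0, 1.0]] [[-0.0063, -0.9989, -0.0462, 0.1071], [-0.9993, 0.008, -0.0354, 0.6203], [0.0358, 0.0459, -0.9983, 0.8313], [0.0, 0.0, 0.0, 1.0]]
```

View pics/top0.png

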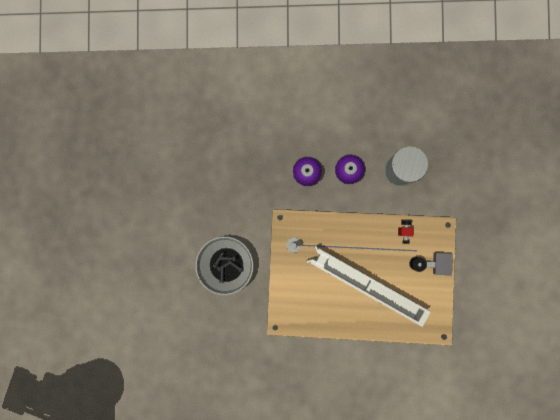

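View pics/scene0.png

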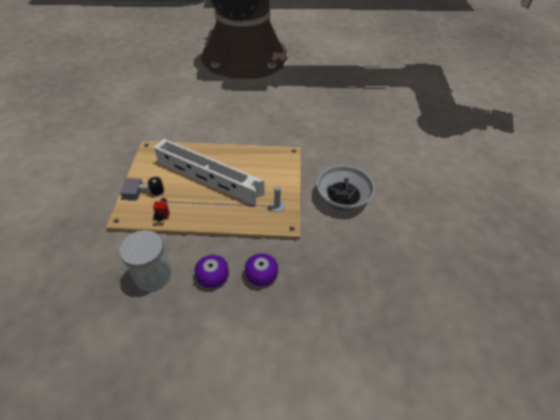

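The top view shows the board at cols 268–456, rows 209–345. The post is at (293,245), the frame runs from its toe at (316,256) to its heel at (425,318), the stop is at (406,231) and the roller at (418,264). The scene view agrees, with the post at (278,197). Next I'll measure these.

```bash
cat > h.py <<'E'
import numpy as np,cv2
from plant import cams,status
def rays(n,uv):
    c=cams.calibration(n);T=c["camera_from_world"];R=T[:3,:3];o=-R.T@T[:3,3]
    uv=np.atleast_2d(np.asarray(uv,float));d=np.c_[uv,np.ones(len(uv))]@np.linalg.inv(c["mtx"]).T@R
    return o,d
def onz(n,uv,z):
    o,d=rays(n,uv);return o+d*((z-o[2])/d[:,2])[:,None]
def cloud(n,dep):
    v,u=np.mgrid[:dep.shape[0],:dep.shape[1]];o,d=rays(n,np.c_[u.ravel(),v.ravel()])
    return (o+d*dep.ravel()[:,None]).reshape(*dep.shape,3)
def big(m):
    k,l,s,_=cv2.connectedComponentsWithStats(m.astype(np.uint8));i=1+np.argmax(s[1:,4]);return l==i
def frame(p,P):
    """rect of frame top rim (world xy centre, dims, yaw deg of own x axis), from heights+colour in top view"""
    hsv=cv2.cvtColor(p,cv2.COLOR_BGR2HSV)
    m=(hsv[...,1]<60)&(hsv[...,2]>150);m[:205]=0;m[350:]=0;m[:,:262]=0;m[:,460:]=0
    m=big(m);vu=np.argwhere(m)[:,::-1];q=onz("top",vu,.052)[:,:2]
    r=cv2.minAreaRect((q*1000).astype(np.float32));b=cv2.boxPoints(r)
    e=max([b[1]-b[0],b[2]-b[1]],key=np.linalg.norm);e=e*np.sign(e[1])
    return r,np.degrees(np.arctan2(-e[0],e[1])),m
E
python3 - <<'E'
from h import *
p=np.load("pics/top0.npy");d=np.load("pics/top0d.npy");P=cloud("top",d)
hsv=cv2.cvtColor(p,cv2.COLOR_BGR2HSV)
w=(hsv[...,0]>8)&(hsv[...,0]<28)&(hsv[...,1]>70);w=big(w)
cn=max(cv2.findContours(w.astype(np.uint8),0,2)[0],key=len)[:,0]
r=cv2.minAreaRect((onz("top",cn,.012)[:,:2]*1000).astype(np.float32));print("board",r)
print("frame",frame(p,P)[:2])
z=P[...,2];hi=(z>.045)&(z<.06);hi[:205]=0;hi[350:]=0;hi[:,262:]&=True;hi[:,:262]=0;hi[:,460:]=0
hi=big(hi);q=P[hi][:,:2]*1000;print("frame depth",cv2.minAreaRect(q.astype(np.float32)),hi.sum())
red=(hsv[...,1]>150)&((hsv[...,0]<5)|(hsv[...,0]>175))&(hsv[...,2]>80);red=big(red)
print("red",onz("top",np.argwhere(red)[:,::-1].mean(0),.044))
po=np.zeros(z.shape,bool);po[235:255,283:303]=1;po&=z>.05
print("post",po.sum(),P[po].mean(0) if po.any() else 0, z[235:255,283:303].max())
ro=np.zeros(z.shape,bool);ro[252:276,406:430]=1;ro&=z>.035;print("roller",ro.sum(),P[ro].mean(0))
pu=(hsv[...,0]>125)&(hsv[...,0]<150)&(hsv[...,1]>120)
k,l,s,c=cv2.connectedComponentsWithStats(pu.astype(np.uint8))
for i in range(1,k):
    if s[i,4]>100:print("wheel",onz("top",c[i],.03))
j=np.zeros(z.shape,bool);j[140:195,380:435]=1;j&=z>.07;print("jar",P[j].mean(0))
# scene post: view for shaft
S=np.load("pics/scene0.npy");cv2.imwrite("pics/c1.png",cv2.hconcat([cv2.resize(p[205:350,262:462],None,fx=2.9,fy=2.9,interpolation=2)[:420],cv2.resize(S[180:225,260:295],(220,420),interpolation=2)]))
E
```

```text
board ((508.35687255859375, -39.543792724609375), (340.0831604003906, 235.83897399902344), 87.01132202148438)
frame (((494.7853698730469, -47.53453826904297), (230.7386474609375, 31.734914779663086), 60.55418014526367), np.float32(-29.445827))
frame depth ((494.6893005371094, -47.59800720214844), (231.15733337402344, 31.215578079223633), 59.96714782714844) 857
red [[ 0.59024876 -0.11658866  0.044     ]]
post 40 [0.56969171 0.08242859 0.14143168] 0.856826375886676
roller 184 [ 0.53334629 -0.13492331  0.05895325]
wheel [[ 0.70471851 -0.01952967  0.03      ]]
wheel [[0.70159484 0.05815557 0.03      ]]
jar [ 0.70322676 -0.11210881  0.0962201 ]
```

View pics/c1.png

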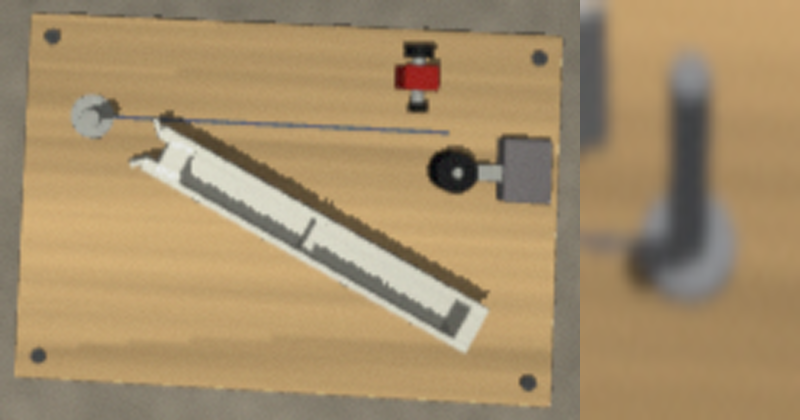

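The crop confirms the washer at the post's foot at crop (93,116) and the slot mouth opening towards the post at (150,140). The slot points almost exactly at the post, about 44 mm short. I'll start moving over now.

Request:
step_arm(xyz=[[0.3,0.2,0],[0.6,0.4,0],[0.917,0.625,0],[0.917,0.625,0],[0.917,0.625,0],[0.917,0.625,0],[0.917,0.625,0],[0.917,0.625,0]], yaw=[0,0,0,0,0,0,0,0], claw=[-0.2,-0.2,-0.2,-0.2,-0.2,-0.2,-0.2,-0.2], grip_force=15)

```text
time_s: 0.77
tcp_pos: [0.3599, 0.4542, 0.2406]
eef_rot: [-180.0, 0.0, -20.0]
contact_force: [-0.2, 0.8, -0.7]
gripper_width: 0.0529
gripper_force: 0.0
```

Request:
step_arm(xyz=[[0.484,0.784,0],[0.484,0.784,0],[0.484,0.784,0],[0.484,0.784,0],[0.484,0.784,0],[0.484,0.784,0],[0.484,0.784,0]], yaw=[0,0,0,0,0,0,0], claw=[-0.2,-0.2,-0.2,-0.2,-0.2,-0.2,-0.2])

```text
time_s: 1.35
tcp_pos: [0.3972, 0.2747, 0.2408]
eef_rot: [-180.0, -0.0, -19.9]
contact_force: [-0.0, 0.6, -0.5]
gripper_width: 0.0527
gripper_force: 0.0
```

Request:
step_arm(xyz=[[0.484,0.784,0],[0.484,0.784,0],[0.484,0.784,0],[0.484,0.784,0],[0.484,0.784,0],[0.484,0.784,0],[0.484,0.784,0]], yaw=[0,0,0,0,0,0,0], claw=[-0.2,-0.2,-0.2,-0.2,-0.2,-0.2,-0.2])

```text
time_s: 1.93
tcp_pos: [0.4354, 0.0947, 0.2405]
eef_rot: [180.0, 0.0, -19.9]
contact_force: [0.4, 0.9, -0.2]
gripper_width: 0.0526
gripper_force: 0.0
```

Request:
step_arm(xyz=[[0.484,0.784,0],[0.484,0.784,0],[0.484,0.784,0],[0.484,0.784,0],[0.484,0.784,0],[0.484,0.784,0],[0.484,0.784,0],[0.484,0.784,0],[0.484,0.784,0],[0.484,0.784,0],[0.484,0.784,0],[0.484,0.784,0],[0.484,0.784,0],[0.484,0.784,0],[0.484,0.784,0],[0.484,0.784,0],[0.484,0.784,0],[0.484,0.784,0]], yaw=[0.2772,0.2772,0.2772,0.2772,0.2772,0.2772,0.2772,0.2772,0.2772,0.2772,0.2772,0.2772,0.2772,0.2772,0.2772,0.2772,0.2772,0.2772], claw=[-0.2,-0.2,-0.2,-0.2,-0.2,-0.2,-0.2,-0.2,-0.2,-0.2,-0.2,-0.2,-0.2,-0.2,-0.2,-0.2,-0.2,-0.2])

```text
time_s: 3.43
tcp_pos: [0.4729, -0.0856, 0.2404]
eef_rot: [180.0, -0.0, -119.5]
contact_force: [0.4, -0.6, 0.6]
gripper_width: 0.0521
gripper_force: 0.0
```

Run:
```python
from h import *
p=np.load("pics/top0.npy");hsv=cv2.cvtColor(p,cv2.COLOR_BGR2HSV)
print("washer",onz("top",[294.1,245],.013),"scene washer",onz("scene",[277.5,206.8],.013),"scene post top",onz("scene",[277.5,188],.060))
m=np.zeros(p.shape[:2],bool);m[255:274,408:428]=1;m&=hsv[...,2]<60;c=np.argwhere(big(m))[:,::-1];print("roller",c.mean(0),onz("top",c.mean(0),.038))
C=np.array([508.36,-39.54]);a=np.radians(-2.99);R=np.array([[np.cos(a),-np.sin(a)],[np.sin(a),np.cos(a)]])
O=C-R@[-52.5,-20]
for n,v in dict(O=(0,0),post=(0,107),roller=(-23.5,-119),bracket=(34,-95)).items():print(n,O+R@v)
s=status.get_state();print(s["time_s"],s["joints"],s["tcp_pos"],s["eef_rot"],s["gripper_width"],s["contact_force"])
```

```text
washer [[0.56613527 0.08314805 0.013     ]] scene washer [[0.56947799 0.08646793 0.013     ]] scene post top [[0.56682049 0.08579181 0.06      ]]
roller [417.50292398 263.34502924] [[ 0.53304643 -0.13766401  0.038     ]]
O [561.83176256 -22.30571416]
post [567.41306037  84.5486218 ]
roller [ 532.15651645 -139.91791492]
bracket [ 590.83011893 -118.94988278]
3.4333 [ 1.32619494e+01  1.94533948e+00 -2.30042811e+01 -2.08761229e-03
 -6.50619314e+01 -4.27138617e+01] [ 0.47292646 -0.08557932  0.24044964] [ 1.79990228e+02 -6.44544744e-03 -1.19452792e+02] 0.05213527420647071 [ 0.41901048 -0.63993621  0.55704574]
```

Request:
step_arm(xyz=[[0,0,0.15],[0,0,0.3],[0,0,0.5],[0,0,0.7],[0,0,0.8],[0,0,0.85],[0,0,0.9],[0,0,0.94],[0,0,0.98],[0,0,0.98],[0,0,0.98]], yaw=[0,0,0,0,0,0,0,0,0,0,0], claw=[-0.2,-0.2,-0.2,-0.2,-0.2,-0.2,-0.2,-0.2,-0.2,-0.2,-0.2])

```text
time_s: 4.35
tcp_pos: [0.4727, -0.0862, 0.0445]
eef_rot: [180.0, -0.0, -119.6]
contact_force: [0.3, -0.0, 0.0]
gripper_width: 0.0523
gripper_force: 0.0
```

Run:
```python
from h import *
p,d=cams.capture("scene");cv2.imwrite("pics/s1.png",cv2.resize(p[90:260,90:310],None,fx=3,fy=3))
s=status.get_state();print(s["tcp_pos"],s["contact_force"],s["moment"])
```

```text
[ 0.47300082 -0.08614882  0.0449247 ] [0.12704284 0.09000953 0.50220792] [ 0.13169248 -0.11937292 -0.02262487]
```

View pics/s1.png

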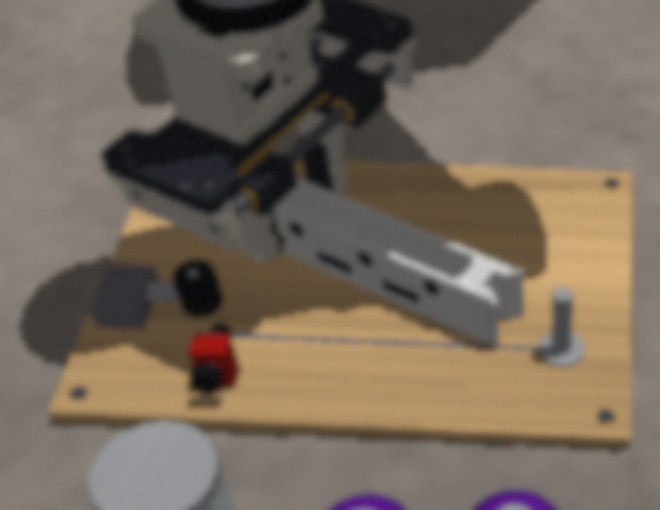

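The fingers straddle the frame near the heel at (280,230) and clear the roller at (198,287). I'll lower the last few mm and grip.

Request:
step_arm(xyz=[[0,0,0.02],[0,0,0.04],[0,0,0.04],[0,0,0.04],[0,0,0.04],[0,0,0.04],[0,0,0.04],[0,0,0.04],[0,0,0.04],[0,0,0.04],[0,0,0.04],[0,0,0.04],[0,0,0.04],[0,0,0.04]], yaw=[0,0,0,0,0,0,0,0,0,0,0,0,0,0], claw=[-0.2,-0.2,0,0.1,0.2,0.25,0.3,0.35,0.4,0.45,0.5,0.5,0.5,0.5], grip_force=15)

```text
time_s: 5.57
tcp_pos: [0.4725, -0.0862, 0.0366]
eef_rot: [180.0, -0.0, -119.7]
contact_force: [-2.9, 1.3, 4.1]
gripper_width: 0.0299
gripper_force: 15.0
```

Run:
```python
from h import *
p,d=cams.capture("top");cv2.imwrite("pics/t2.png",cv2.resize(p[205:350,262:462],None,fx=3,fy=3,interpolation=2))
np.save("pics/t2.npy",p)
s=status.get_state();print(s["tcp_pos"],s["eef_rot"],s["contact_force"],s["moment"],s["gripper_width"])
```

```text
[ 0.47255196 -0.08620625  0.03661606] [ 1.79993145e+02 -7.46038377e-03 -1.19658308e+02] [-3.20219879 -0.16293597  3.94299471] [0.52311631 0.8454897  0.05516685] 0.02988221934316215
```

View pics/t2.png

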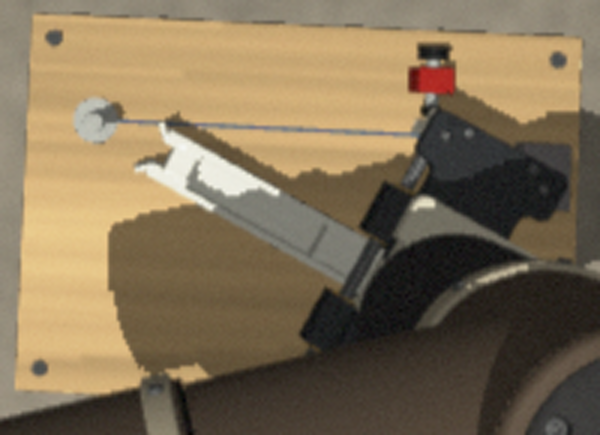

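Gripped at a width of 29.9 mm. The top view shows the mouth at crop (150,150) facing the post at (98,120). I'll slide along the frame's axis, stop short and check alignment.

Request:
step_arm(xyz=[[-0.01,0.001,0],[-0.025,0.003,0],[-0.04,0.005,0],[-0.055,0.007,0],[-0.07,0.009,0],[-0.085,0.011,0],[-0.1,0.013,0],[-0.115,0.013,0],[-0.125,0.013,0],[-0.125,0.013,0],[-0.125,0.013,0]], yaw=[0,0,0,0,0,0,0,0,0,0,0], claw=[0.5,0.5,0.5,0.5,0.5,0.5,0.5,0.5,0.5,0.5,0.5])

```text
time_s: 6.53
tcp_pos: [0.4831, -0.0627, 0.0366]
eef_rot: [-180.0, 0.0, -119.7]
contact_force: [-1.1, 2.2, 4.1]
gripper_width: 0.0302
gripper_force: 15.0
```

Run:
```python
from h import *
p,d=cams.capture("top");cv2.imwrite("pics/t3.png",cv2.resize(p[215:295,275:385],None,fx=7,fy=7,interpolation=2))
s=status.get_state();print(s["tcp_pos"],s["eef_rot"],s["contact_force"],s["moment"],s["gripper_width"])
```

```text
[ 0.48318866 -0.06272589  0.03663738] [-1.79973305e+02  4.81200759e-02 -1.19646520e+02] [-0.69348083  1.20321514  3.29389208] [0.77308141 0.19870987 0.02679166] 0.030282221220955346
```

View pics/t3.png

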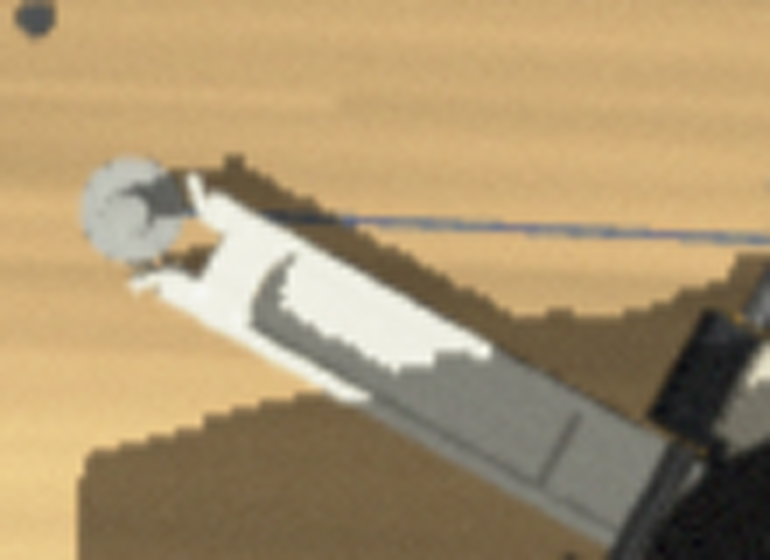

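The post's top at (128,213) lies on the slot's axis, with the prongs' midpoint at (165,232). The alignment is good, so I'll slide in gently.

Request:
step_arm(xyz=[[-0.01,0,0],[-0.02,0,0],[-0.03,0,0],[-0.04,0,0],[-0.05,0,0],[-0.06,0,0],[-0.065,0,0],[-0.07,0,0],[-0.07,0,0],[-0.07,0,0]], yaw=[0,0,0,0,0,0,0,0,0,0], claw=[0.5,0.5,0.5,0.5,0.5,0.5,0.5,0.5,0.5,0.5])

```text
time_s: 7.42
tcp_pos: [0.4897, -0.0512, 0.0366]
eef_rot: [-180.0, -0.0, -119.7]
contact_force: [-1.0, -1.5, 4.5]
gripper_width: 0.0298
gripper_force: 15.0
```

Request:
step_arm(xyz=[[-0.003,0,0],[-0.006,0,0],[-0.006,0,0],[-0.006,0,0]], yaw=[0,0,0,0], claw=[0.5,0.5,0.5,0.5])

```text
time_s: 7.75
tcp_pos: [0.4902, -0.0502, 0.0366]
eef_rot: [180.0, -0.0, -119.7]
contact_force: [-2.2, -1.9, 6.1]
gripper_width: 0.0302
gripper_force: 15.0
```

Request:
step_arm(xyz=[[-0.003,0,0],[-0.006,0,0],[-0.008,0,0],[-0.008,0,0],[-0.008,0,0]], yaw=[0,0,0,0,0], claw=[0.5,0.5,0.5,0.5,0.5])

```text
time_s: 8.17
tcp_pos: [0.4909, -0.0488, 0.0366]
eef_rot: [180.0, -0.0, -119.7]
contact_force: [-0.1, -2.1, 5.1]
gripper_width: 0.0299
gripper_force: 15.0
```

Request:
step_arm(xyz=[[-0.002,0,0],[-0.004,0,0],[-0.004,0,0],[-0.004,0,0]], yaw=[0,0,0,0], claw=[0.5,0.5,0.5,0.5])

```text
time_s: 8.5
tcp_pos: [0.4913, -0.0482, 0.0366]
eef_rot: [180.0, -0.0, -119.7]
contact_force: [-1.2, -2.5, 4.9]
gripper_width: 0.0296
gripper_force: 15.0
```

Request:
step_arm(xyz=[[-0.002,0,0],[-0.004,0,0],[-0.004,0,0],[-0.004,0,0]], yaw=[0,0,0,0], claw=[0.5,0.5,0.5,0.5])

```text
time_s: 8.83
tcp_pos: [0.4917, -0.0475, 0.0366]
eef_rot: [180.0, -0.0, -119.7]
contact_force: [-1.8, -2.3, 5.8]
gripper_width: 0.0302
gripper_force: 15.0
```

Request:
step_arm(xyz=[[-0.002,0,0],[-0.004,0,0],[-0.004,0,0],[-0.004,0,0]], yaw=[0,0,0,0], claw=[0.5,0.5,0.5,0.5])

```text
time_s: 9.17
tcp_pos: [0.492, -0.0469, 0.0366]
eef_rot: [180.0, -0.0, -119.7]
contact_force: [-1.5, -3.7, 5.5]
gripper_width: 0.0294
gripper_force: 15.0
```

Request:
step_arm(xyz=[[-0.002,0,0],[-0.003,0,0],[-0.003,0,0],[-0.003,0,0]], yaw=[0,0,0,0], claw=[0.5,0.5,0.5,0.5])

```text
time_s: 9.5
tcp_pos: [0.492, -0.0468, 0.0366]
eef_rot: [180.0, -0.1, -119.7]
contact_force: [-2.2, -6.1, 6.2]
gripper_width: 0.0293
gripper_force: 15.0
```

Run:
```python
from h import *
p,d=cams.capture("top");cv2.imwrite("pics/t4.png",cv2.resize(p[215:295,275:385],None,fx=7,fy=7,interpolation=2))
s=status.get_state();print(s["tcp_pos"],s["eef_rot"],s["contact_force"],s["moment"],s["gripper_width"])
```

```text
[ 0.49202802 -0.04683903  0.03660632] [ 1.79973203e+02 -7.93717064e-02 -1.19680415e+02] [-1.96955833 -5.35061398  5.76767275] [-1.9657765   0.49958884  0.03806247] 0.02985923583631278
```

View pics/t4.png

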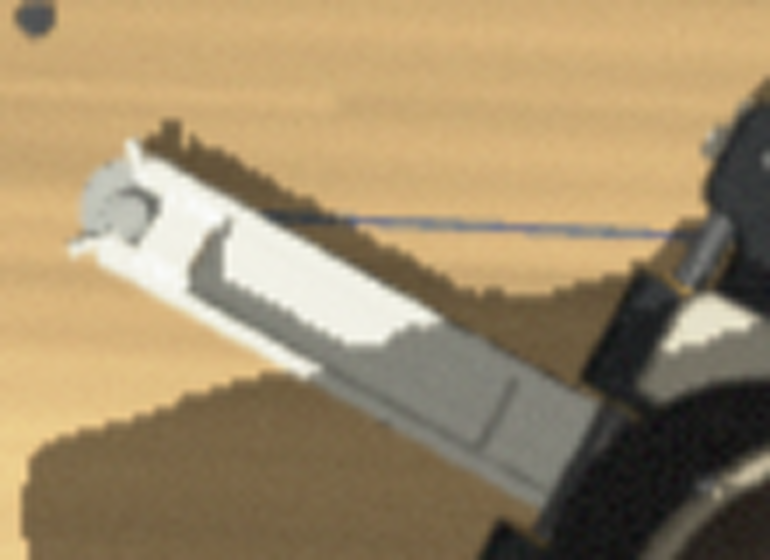

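The post's top at (128,213) now sits at the bottom of the slot. The push force rose while the tool stood still, so the slot is seated. I'll swing about the post (lever 151.5 mm), 8° first.

Request:
step_arm(xyz=[[0,-0.0066,0],[-0.0001,-0.0132,0],[-0.0003,-0.0198,0],[-0.0005,-0.0264,0],[-0.0007,-0.033,0],[-0.001,-0.0396,0],[-0.0014,-0.0462,0],[-0.0018,-0.0528,0],[-0.0023,-0.0594,0],[-0.0029,-0.066,0],[-0.0035,-0.0726,0],[-0.0041,-0.0792,0],[-0.0049,-0.0858,0],[-0.0056,-0.0923,0],[-0.0065,-0.0989,0],[-0.0074,-0.1054,0],[-0.0074,-0.1054,0]], yaw=[-0.0014,-0.0028,-0.0042,-0.0056,-0.0069,-0.0083,-0.0097,-0.0111,-0.0125,-0.0139,-0.0153,-0.0167,-0.0181,-0.0194,-0.0208,-0.0222,-0.0222], claw=[0.5,0.5,0.5,0.5,0.5,0.5,0.5,0.5,0.5,0.5,0.5,0.5,0.5,0.5,0.5,0.5,0.5])

```text
time_s: 10.97
tcp_pos: [0.5106, -0.0556, 0.0366]
eef_rot: [179.9, -0.1, -111.6]
contact_force: [-4.5, -1.6, 9.2]
gripper_width: 0.0299
gripper_force: 15.0
```

```bash
cat >> h.py <<'E'
def rep():
    s=status.get_state();t=s["tcp_pos"][:2]*1000;y=s["eef_rot"][2]+90;a=np.radians(y);fx=np.array([np.cos(a),np.sin(a)]);fy=np.array([-np.sin(a),np.cos(a)])
    F=s["contact_force"];r=t-[567.1,84.8]
    print(round(s["time_s"],2),"yaw",round(y,2),"slot",np.round(t+151.5*fy,1),"F_fx,fy,z",np.round([F[:2]@fx,F[:2]@fy,F[2]],1),"Mz",round(s["moment"][2],2),"M about post",round(s["moment"][2]+(r[0]*F[1]-r[1]*F[0])/1e3,2))
E
python3 -c "
from h import *
rep()"
```

```text
10.97 yaw -21.65 slot [566.5  85.2] F_fx,fy,z [-3.6 -3.2  9.2] Mz 0.17 M about post -0.37
```

Request:
step_arm(xyz=[[0,-0.0066,-0.001],[-0.0001,-0.0132,-0.002],[-0.0003,-0.0198,-0.003],[-0.0005,-0.0264,-0.003],[-0.0007,-0.033,-0.003],[-0.001,-0.0396,-0.003],[-0.0014,-0.0462,-0.003],[-0.0018,-0.0528,-0.003],[-0.0018,-0.0528,-0.003]], yaw=[-0.0014,-0.0028,-0.0042,-0.0056,-0.0069,-0.0083,-0.0097,-0.0111,-0.0111], claw=[0.5,0.5,0.5,0.5,0.5,0.5,0.5,0.5,0.5], grip_force=20)

```text
time_s: 11.72
tcp_pos: [0.5207, -0.0592, 0.0366]
eef_rot: [179.9, -0.1, -107.6]
contact_force: [-3.5, -4.0, 2.0]
gripper_width: 0.0299
gripper_force: 20.0
```

```bash
python3 -c "
from h import *
rep()"
```

```text
11.72 yaw -17.62 slot [566.6  85.2] F_fx,fy,z [-2.1 -4.9  2. ] Mz 0.37 M about post 0.06
```

Request:
step_arm(xyz=[[0,-0.0066,0],[-0.0001,-0.0132,0],[-0.0003,-0.0198,0],[-0.0005,-0.0264,0],[-0.0007,-0.033,0],[-0.001,-0.0396,0],[-0.0014,-0.0462,0],[-0.0018,-0.0528,0],[-0.0018,-0.0528,0]], yaw=[-0.0014,-0.0028,-0.0042,-0.0056,-0.0069,-0.0083,-0.0097,-0.0111,-0.0111], claw=[0.5,0.5,0.5,0.5,0.5,0.5,0.5,0.5,0.5])

```text
time_s: 12.47
tcp_pos: [0.5307, -0.0619, 0.0367]
eef_rot: [179.9, -0.1, -103.6]
contact_force: [-4.9, -3.1, 2.5]
gripper_width: 0.0299
gripper_force: 20.0
```

```bash
python3 -c "
from h import *
rep()"
```

```text
12.47 yaw -13.64 slot [566.4  85.3] F_fx,fy,z [-4.  -4.2  2.5] Mz 0.3 M about post -0.3
```

Request:
step_arm(xyz=[[0,-0.0066,0],[-0.0001,-0.0132,0],[-0.0003,-0.0198,0],[-0.0005,-0.0264,0],[-0.0007,-0.033,0],[-0.001,-0.0396,0],[-0.0014,-0.0462,0],[-0.0018,-0.0528,0],[-0.0018,-0.0528,0]], yaw=[-0.0014,-0.0028,-0.0042,-0.0056,-0.0069,-0.0083,-0.0097,-0.0111,-0.0111], claw=[0.5,0.5,0.5,0.5,0.5,0.5,0.5,0.5,0.5])

```text
time_s: 13.22
tcp_pos: [0.5412, -0.0641, 0.0367]
eef_rot: [179.9, -0.1, -99.6]
contact_force: [-3.8, -1.9, 1.9]
gripper_width: 0.0299
gripper_force: 20.1
```

```bash
python3 -c "
from h import *
rep()"
```

```text
13.22 yaw -9.61 slot [566.5  85.3] F_fx,fy,z [-3.4 -2.5  1.9] Mz 0.45 M about post -0.06
```

Request:
step_arm(xyz=[[0,-0.0066,0],[-0.0001,-0.0132,0],[-0.0003,-0.0198,0],[-0.0005,-0.0264,0],[-0.0007,-0.033,0],[-0.001,-0.0396,0],[-0.0014,-0.0462,0],[-0.0014,-0.0462,0]], yaw=[-0.0014,-0.0028,-0.0042,-0.0056,-0.0069,-0.0083,-0.0097,-0.0097], claw=[0.5,0.5,0.5,0.5,0.5,0.5,0.5,0.5])

```text
time_s: 13.88
tcp_pos: [0.5504, -0.0653, 0.0367]
eef_rot: [179.9, -0.0, -96.1]
contact_force: [-4.4, -2.3, 1.9]
gripper_width: 0.0297
gripper_force: 20.1
```

```bash
python3 -c "
from h import *
rep()"
```

```text
13.88 yaw -6.12 slot [566.6  85.3] F_fx,fy,z [-4.2 -2.7  1.9] Mz 0.45 M about post -0.17
```

Request:
step_arm(xyz=[[0,-0.0033,0],[0,-0.0066,0],[-0.0001,-0.0099,0],[-0.0001,-0.0132,0],[-0.0002,-0.0165,0],[-0.0003,-0.0198,0],[-0.0003,-0.0198,0]], yaw=[-0.0007,-0.0014,-0.0021,-0.0028,-0.0035,-0.0042,-0.0042], claw=[0.5,0.5,0.5,0.5,0.5,0.5,0.5])

```text
time_s: 14.47
tcp_pos: [0.5545, -0.0657, 0.0367]
eef_rot: [179.9, -0.0, -94.6]
contact_force: [-3.4, -4.1, -0.5]
gripper_width: 0.0303
gripper_force: 20.1
```

```bash
python3 -c "
from h import *
rep()"
```

```text
14.47 yaw -4.63 slot [566.8  85.3] F_fx,fy,z [-3.1 -4.4 -0.5] Mz 0.67 M about post 0.21
```

Request:
step_arm(xyz=[[0,-0.0016,0],[0,-0.0033,0],[0,-0.005,0],[0,-0.005,0]], yaw=[-0.0003,-0.0007,-0.001,-0.001], claw=[0.5,0.5,0.5,0.5])

```text
time_s: 14.8
tcp_pos: [0.5557, -0.0657, 0.0367]
eef_rot: [179.9, -0.0, -94.3]
contact_force: [-2.5, -3.9, -1.7]
gripper_width: 0.0298
gripper_force: 20.1
```

```bash
python3 -c "
from h import *
rep()"
```

```text
14.8 yaw -4.29 slot [567.1  85.3] F_fx,fy,z [-2.2 -4.1 -1.7] Mz 0.65 M about post 0.33
```

Request:
step_arm(xyz=[[0,-0.0016,0.001],[0,-0.0033,0.0015],[0,-0.005,0.0015],[0,-0.005,0.0015]], yaw=[-0.0003,-0.0007,-0.001,-0.001], claw=[0.5,0.5,0.5,0.5])

```text
time_s: 15.13
tcp_pos: [0.5561, -0.0658, 0.0367]
eef_rot: [179.9, -0.0, -94.0]
contact_force: [-7.2, -3.1, 3.6]
gripper_width: 0.0299
gripper_force: 20.0
```

```bash
python3 -c "
from h import *
rep()"
```

```text
15.13 yaw -3.96 slot [566.6  85.3] F_fx,fy,z [-7.  -3.5  3.6] Mz 0.34 M about post -0.71
```

Request:
step_arm(xyz=[[0,-0.0016,0],[0,-0.0033,0],[0,-0.005,0],[0,-0.005,0]], yaw=[-0.0003,-0.0007,-0.001,-0.001], claw=[0.5,0.5,0.5,0.5])

```text
time_s: 15.47
tcp_pos: [0.5562, -0.0658, 0.0367]
eef_rot: [179.8, -0.0, -93.7]
contact_force: [-9.9, -0.1, 8.0]
gripper_width: 0.0298
gripper_force: 20.0
```

```bash
python3 -c "
from h import *
rep()"
```

```text
15.47 yaw -3.67 slot [565.9  85.3] F_fx,fy,z [-9.9 -0.7  8. ] Mz -0.05 M about post -1.55
```

Request:
step_arm(xyz=[[0,-0.0016,-0.001],[0,-0.0033,-0.002],[0,-0.005,-0.002],[0,-0.005,-0.002]], yaw=[0,0,0,0], claw=[0.5,0.5,0.5,0.5])

```text
time_s: 15.8
tcp_pos: [0.5562, -0.0658, 0.0367]
eef_rot: [179.7, -0.0, -93.7]
contact_force: [-11.1, -0.0, 6.8]
gripper_width: 0.03
gripper_force: 20.0
```

```bash
python3 -c "
from h import *
rep()"
```

```text
15.8 yaw -3.69 slot [566.   85.3] F_fx,fy,z [-11.1  -0.7   6.8] Mz -0.02 M about post -1.7
```

Request:
step_arm(xyz=[[0,-0.003,0],[0,-0.006,0],[0,-0.009,0],[0,-0.009,0],[0,-0.009,0],[0,-0.009,0]], yaw=[0,0,0,0,0,0], claw=[0.5,0.5,0.5,0.5,0.5,0.5])

```text
time_s: 16.3
tcp_pos: [0.5564, -0.0659, 0.0367]
eef_rot: [179.6, -0.0, -93.7]
contact_force: [-17.2, 3.4, 13.4]
gripper_width: 0.0303
gripper_force: 20.0
```

```bash
python3 -c "
from h import *
rep()"
```

```text
16.3 yaw -3.72 slot [566.2  85.3] F_fx,fy,z [-17.4   2.2  13.4] Mz -0.1 M about post -2.72
```

Request:
step_arm(xyz=[[0,0.002,-0.002],[0,0.002,-0.002],[0,0.002,-0.002],[0,0.002,-0.002],[0,0.002,-0.002]], yaw=[0,0,0,0,0], claw=[0.5,0.5,0.5,0.5,0.5])

```text
time_s: 16.72
tcp_pos: [0.5564, -0.0658, 0.0367]
eef_rot: [179.6, -0.0, -93.7]
contact_force: [-13.1, 2.5, 8.9]
gripper_width: 0.0297
gripper_force: 20.0
```

```bash
python3 -c "
from h import *
rep()"
```

```text
16.72 yaw -3.73 slot [566.2  85.3] F_fx,fy,z [-13.2   1.6   8.9] Mz -0.12 M about post -2.12
```

Request:
step_arm(xyz=[[0,0,0],[0,0,0],[0,0,0],[0,0,0],[0,0,0],[0,0,0],[0,0,0],[0,0,0],[0,0,0],[0,0,0]], yaw=[0,0,0,0,0,0,0,0,0,0], claw=[0.5,0.5,0.5,0.5,0.5,0.5,0.5,0.5,0.5,0.5])

```text
time_s: 17.55
tcp_pos: [0.5564, -0.0659, 0.0367]
eef_rot: [179.6, -0.0, -93.7]
contact_force: [-14.4, 2.1, 8.4]
gripper_width: 0.0299
gripper_force: 20.0
```

```bash
python3 -c "
from h import *
rep()"
```

```text
17.55 yaw -3.73 slot [566.2  85.3] F_fx,fy,z [-14.5   1.1   8.4] Mz -0.11 M about post -2.31
```

Request:
step_arm(xyz=[[0,0,0],[0,0,0],[0,0,0],[0,0,0],[0,0,0],[0,0,0],[0,0,0],[0,0.002,0],[0,0.004,0],[0,0.006,0],[0,0.008,0],[0,0.01,0],[0,0.012,0],[0,0.012,0],[0,0.012,0]], yaw=[0,0,0,0,0,0,0,0,0,0,0,0,0,0,0], claw=[0.5,0.5,0.5,0.5,0.5,0.5,0.5,0.5,0.5,0.5,0.5,0.5,0.5,0.5,0.5])

```text
time_s: 18.8
tcp_pos: [0.5563, -0.0658, 0.0367]
eef_rot: [179.8, -0.0, -93.7]
contact_force: [-5.9, -2.8, 0.4]
gripper_width: 0.0301
gripper_force: 20.0
```

```bash
python3 -c "
from h import *
rep()"
```

```text
18.8 yaw -3.71 slot [566.1  85.4] F_fx,fy,z [-5.7 -3.2  0.4] Mz -0.22 M about post -1.08
```

Request:
step_arm(xyz=[[0,0,0],[0,0,0],[0,0,0],[0,0,0],[0,0,0],[0,0,0],[0,0,0],[0,0,0]], yaw=[0,0,0,0,0,0,0,0], claw=[0.32,0.28,0.2,0.1,0,-0.1,-0.1,-0.1], grip_force=5)

```text
time_s: 19.47
tcp_pos: [0.5587, -0.0654, 0.0379]
eef_rot: [-179.9, 0.0, -93.6]
contact_force: [-0.2, 0.1, -0.4]
gripper_width: 0.048
gripper_force: 0.0
```

```bash
python3 -c "
from h import *
rep()"
```

```text
19.47 yaw -3.59 slot [568.2  85.8] F_fx,fy,z [-0.2  0.1 -0.4] Mz 0.01 M about post -0.03
```

Request:
step_arm(xyz=[[0,0,-0.05],[0,0,-0.12],[0,0,-0.25],[0,0,-0.4],[0,0,-0.6],[0,0,-0.8],[0,0,-0.8],[-0.2,0,-0.8],[-0.4,0,-0.8],[-0.6,0,-0.8],[-0.8,0,-0.8],[-1,0,-0.8],[-1,0,-0.8],[-1,0,-0.8]], yaw=[0,0,0,0,0,0,0,0,0,0,0,0,0,0], claw=[-0.1,-0.1,-0.1,-0.1,-0.1,-0.1,-0.1,-0.1,-0.1,-0.1,-0.1,-0.1,-0.1,-0.1])

```text
time_s: 20.63
tcp_pos: [0.5707, 0.1362, 0.1982]
eef_rot: [-180.0, 0.0, -93.4]
contact_force: [-0.0, -0.8, -0.3]
gripper_width: 0.0484
gripper_force: 0.0
```

Request:
step_arm(xyz=[[-0.2,0,0],[-0.4,0.1,0],[-0.6,0.2,0],[-0.8,0.3,0],[-0.9,0.4,0],[-0.9,0.4,0],[-0.9,0.4,0]], yaw=[0,0,0,0,0,0,0], claw=[-0.1,-0.1,-0.1,-0.1,-0.1,-0.1,-0.1])

```text
time_s: 21.22
tcp_pos: [0.5014, 0.3193, 0.1982]
eef_rot: [-180.0, 0.0, -93.5]
contact_force: [0.7, -0.7, -0.0]
gripper_width: 0.048
gripper_force: 0.0
```

Run:
```python
from h import *
p,d=cams.capture("top");cv2.imwrite("pics/t5.png",cv2.resize(p[150:345,250:460],None,fx=3,fy=3,interpolation=2))
print(frame(p,None)[:2]);rep()
```

```text
(((560.647705078125, -21.04773712158203), (233.04486083984375, 32.16709899902344), 86.59580993652344), np.float32(-3.4041786))
21.27 yaw -3.55 slot [511.3 469.6] F_fx,fy,z [0.1 0.3 0.2] Mz -0.02 M about post -0.06
```

View pics/t5.png

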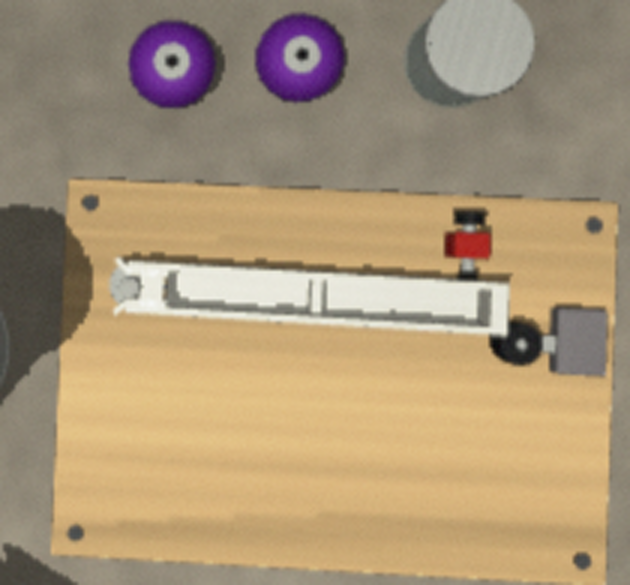

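The final view shows the post in the slot at (125,287), the stop tip touching the side at (469,270), and the roller behind the rear corner at (515,340). The wheels and jar are undisturbed, and the robot is clear.

```bash
python3 -c "
from plant import job
print(job.close_job())"
```

```text
the job is handed in; nothing more can be done
None
```

The job is handed in: the frame is seated on the post and swung past the roller against the stop, where I pressed it with about 11–12 N (estimated from wrist force and moment) for about 1.4 s, then let go; the last picture shows it held in line.

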